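# Sort the locking clamps on a guitar maker's bench

### The arm

A 6-joint arm with a two-finger parallel gripper is mounted at the origin on the work surface. World frame = base frame: x ahead of the robot, y to its left, z up, the work surface at z = 0. Lengths are in mm, angles in rad, forces in N, time in s.
With the tool pointing down it reaches from about 275 to 1000 mm from the base axis. Payload 8.4 kg.
Tool frame: the origin (TCP) lies between the finger pads; the fingertips stand 8 mm ahead of it and the grasp point (between the pads) lies 11 mm behind it (tcp_to_tips is the distance from the TCP to the fingertips, in mm); z points along the fingers, y is the line along which they close (so a half turn about z gives the same grasp; the last joint's range is limited). The gripper opens to 85 mm and grips with 20 to 120 N. Pads are 22 mm wide; open, the fingers measure 114 mm over their backs; the gripper's body (76 mm by 85 mm) begins 54 mm behind the grasp point. The pads swing forward as they close: fully open they stand 13 mm farther back than shut.
Start: joints at [-1.352, 0.353, 1.633, -0, 1.155, -0.002], TCP at [136.88, -609.829, 239.281] pointing down, gripper open.
Joint ranges: [-2.63, 2.63], [-0.92, 2.1], [0.06, 2.66], [-1.3, 4.44], [0, 2.69], [-3.02, 3.02]. Speed limits (rad/s): [2.22, 2.22, 2.79, 3.14, 3.14, 3.14].

### API

Orientations are given as [roll, pitch, yaw] about the fixed x, y, z axes, in that order (R = Rz(yaw) Ry(pitch) Rx(roll)).
In Python, from rig import * gives the robot as it stands.
- The arm moves only by the tool step_arm, never from a script. Its argument "motion" is a list of rows, each an object with "claw": the finger opening in mm, from 0 to 85.4; "delta_pos": the shift along the tool's x, y, z in mm, a list of three; "turn": the turn about the tool's z in rad. In form: [{"claw": claw, "delta_pos": [dx, dy, dz], "turn": turn}, ...]. A call has 1 to 8 rows; each row shifts and turns the commanded pose from where the row before left it, along the tool's axes as they then stand; what a row does not reach is not made up. A row lasts 1/12 s, in which the tool goes at most 41.7 mm and 7.16 degrees, less where a joint would pass 70% of its speed; a pose out of reach is approached as far as the arm can. A call is refused whole if a number of a shift passes 41.7 or a number of a turn 0.125, either way. A call with a gripper value outside its range is refused whole. The fingers move at their own pace and stop on an object; "force" is the grip in N (left out, the last holds). Time passes only in rows, so rows that do not move let the fingers close. It gives the time, the measured TCP pose, the force, the opening and the grip force at its end, in the units of the state.
- sense(): the state, without advancing time (a new reading comes with each control period).
- grab_frame(name): name is "scene" or "top" or "wrist"; returns a dict with "img" (420x560x3 uint8, red, green, blue), "vertical_fov" (degrees; the focal length in pixels is half the picture's height over the tangent of half this angle, whatever the lens; pixels are square), "cx", "cy" (the principal point, pixels), "R" (3x3) and "t" (3): a world point X has camera coordinates R X + t. Camera axes: x right, y down, z forward; pixel columns grow to the right and rows downward; lengths in mm; the calibration is good to about 2 mm. The wrist camera is an equidistant fisheye: a pixel r from the principal point sees the ray r / f radians off the axis. A picture is of the moment at which its call begins. There is no depth.
- sign_off(): hands the job in; it is judged then, once.
The state is a dict: "clock": time; "qpos": joint angles; "qvel": joint speeds; "joint_efforts": joint torques, N m; "eef_pos": TCP position; "tcp_rot": TCP orientation; "contact_force": force on the tool from outside, world axes, zero at the start; "wrist_torque": the same for the moment, N m; "opening": opening from 0.0 (shut) to 1.0 (fully open); "grasp_force": force on a finger pad.
Only numpy, scipy, OpenCV 4.12 (cv2) and the standard library are available. Lean on these libraries where they do the work, as an engineer would, in place of code of your own. Each camera call takes 0.05 s, during which the arm holds its last target. There are 200 camera calls.

### The job

Sort the two yellow-ringed locking clamps on the guitar maker's bench: lay the one that is ratcheted shut flat in the red tray and the one whose jaws stand open flat in the green tray. Leave each clamp shut or open as you found it, and leave the black-handled nippers where they lie.

Things in the scene. Friction and masses are not known exactly. Their poses are not given: they have to be found in the camera images.
- shut_clamp_mid (a point): Steel locking clamp with yellow finger rings, ratcheted shut, lying flat, 150 mm long, 120 g. This point: centre of its pivot block, a steel block 26 mm (x) by 20 mm (y) by 18 mm high, underside 9 mm below; gripped across y there the hinge is not worked. x points to the jaw tips (62 mm off), -x to the rings (90 mm). Shanks 10 mm thick, on the same underside. 74 mm wide over the rings.
- open_clamp_mid (a point): Steel locking clamp with yellow finger rings, jaws open, lying flat, 150 mm long, 120 g. This point: centre of its pivot block, a steel block 26 mm (x) by 20 mm (y) by 18 mm high, underside 9 mm below; gripped across y there the hinge is not worked. x points to the jaw tips (62 mm off), -x to the rings (90 mm). Shanks 10 mm thick, on the same underside. Its hinged half's ring stands out to -y, up to 85 mm.
- shut_clamp_jaw (a joint): Hinge of the shut clamp, rad: 0 = ratcheted shut, grows as it opens, 0.8 at most. Stays where it is left; it takes about 0.4 N m to move (some 6 N at a ring).
- open_clamp_jaw (a joint): Hinge of the open clamp, rad: 0 = shut, 0.48 to 0.64 as found. Stays where it is left; it takes about 0.4 N m to move (some 6 N at a ring).
- red_tray: Red open tray fixed to the bench, 250 mm (x) by 220 mm (y) outside, 25 mm high, walls and floor 5 mm; origin at the centre of its underside, z up. For the clamp that is shut.
- green_tray: Green open tray fixed to the bench, 250 mm (x) by 220 mm (y) outside, 25 mm high, walls and floor 5 mm; origin at the centre of its underside, z up. For the clamp that is open.
- nippers_mid (a point): Fret nippers with black handles and a dark steel head, 136 mm long, 52 mm wide, 16 mm high, lying among the clamps; a bystander to be left alone. This point is half-way up, 54 mm from the head's end; x points to the head.
Things that resemble listed ones, but are neither listed nor needed, are in the scene too. What is shaped like the part that bears shut_clamp_mid but brown or turquoise is not meant.

How it is judged:
By the outcome, as a careful person would: the job done as asked, in the order asked, and still so for the second after the job is handed in, with the robot touching nothing.
It also fails if it takes over 46 s, if anything falls off the work surface, if the arm or the gripper's body presses on something with over 40 N, if the wrist force passes 120 N, or if a joint passes its speed limit or range.

## Working session

There is one attempt and no reset: what is moved stays moved. The work goes in short steps, Python scripts to look and compute and a tool call to move; the robot and the scene stay as the last step left them, time stands still between calls to the robot, and variables do not carry over. Pictures are saved under pics/ and viewed, at most 10 in all, crops included, and the job is handed in when it is done.

Besides the shell and the picture viewer there is one more tool, called after ">>>" by a JSON object that holds its "method" and its "body". step_arm: Moves the arm, as the interface text tells. Its arguments: {"type":"object","properties":{"motion":{"type":"array","items":{"type":"object","properties":{"claw":{"type":"number"},"delta_pos":{"type":"array","items":{"type":"number"}},"turn":{"type":"number"}}}},"force":{"type":"number"}},"required":["motion"]}

```bash
ls; mkdir -p pics; python3 - <<'E'
from rig import *
import cv2
for n in ("top","scene"):
    f=grab_frame(n); cv2.imwrite(f"pics/{n}0.png",cv2.resize(f["img"][:,:,::-1],(800,600),interpolation=cv2.INTER_CUBIC))
    cv2.imwrite(f"{n}0_raw.png",f["img"][:,:,::-1])
    print(n,f["vertical_fov"],f["cx"],f["cy"],f["R"],f["t"])
s=sense();print(s)
E
```

```text
pics
top 48.49724382099062 273.53485636471186 196.8411988916303 [[ 0.0126502  -0.9998262  -0.01369481]
 [-0.99205913 -0.01083561 -0.12530472]
 [ 0.12513455  0.01517119 -0.99202378]] [  7.6801436  462.15783202 985.14335979]
scene 49.856697425602576 281.45408416226564 214.6547446897615 [[ 0.85478324  0.51890097 -0.00934817]
 [ 0.40657555 -0.68072771 -0.60934892]
 [-0.3225553   0.51706051 -0.79284709]] [-368.96059349 -161.05861866 1313.67461483]
{'clock': 0.1, 'qpos': array([-1.35240851e+00,  3.53572227e-01,  1.63406959e+00,  1.11432105e-05,
        1.15521371e+00, -2.41120876e-03]), 'qvel': array([ 0.00079035,  0.00051329, -0.00283583,  0.00033073, -0.00071905,
        0.00016164]), 'joint_efforts': array([-1.10884273e-03, -6.06355548e+01, -3.42820072e+01, -5.28284829e-05,
        3.99982411e-03, -2.31437082e-05]), 'eef_pos': array([ 136.78470776, -609.41019253,  238.63670918]), 'tcp_rot': array([-3.14032980e+00, -1.32340626e-05,  2.20794516e-01]), 'contact_force': array([0.35402109, 0.36746777, 0.73307688]), 'wrist_torque': array([ 0.02417431, -0.03166845, -0.02735244]), 'grasp_force': 0.0, 'opening': 0.9984786413084012}
```

View pics/top0.png

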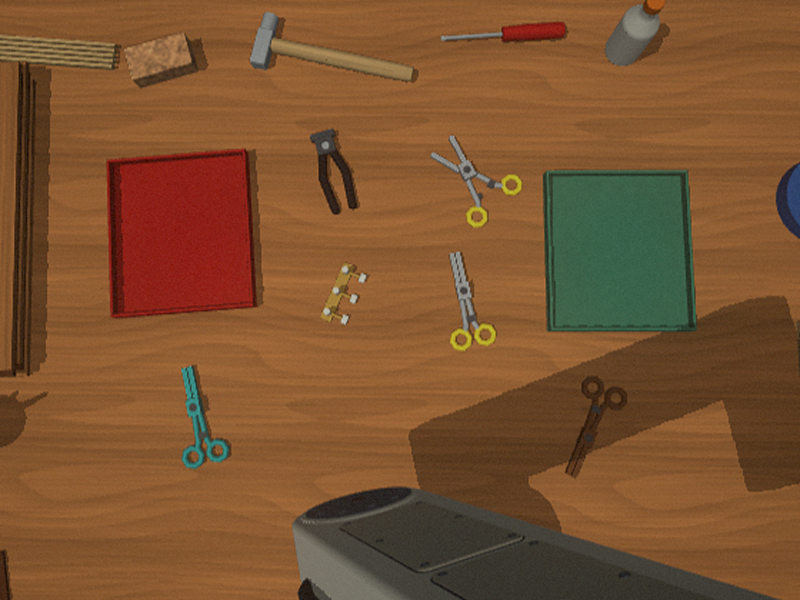

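View pics/scene0.png

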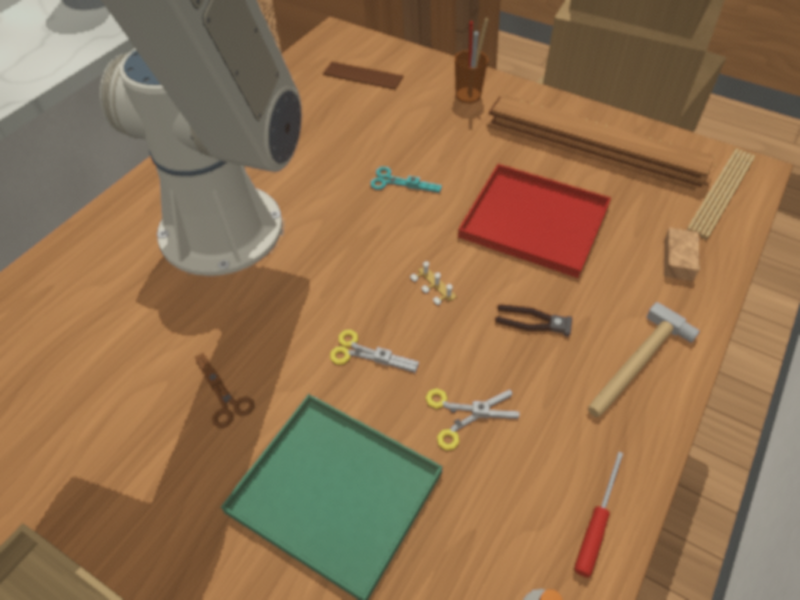

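The top view (800x600 scale) shows the shut clamp's pivot at about (464,291) and the open clamp's at (467,170). The red tray is centred near (181,234) and the green near (619,250). The brown and turquoise clamps are decoys.

```bash
cat > h.py <<'E'
import numpy as np, cv2
def cast(f,u,v,z,fish=False):
    F=f["img"].shape[0]/2/np.tan(np.radians(f["vertical_fov"])/2)
    x=(u-f["cx"])/F; y=(v-f["cy"])/F
    if fish:
        r=np.hypot(x,y); d=np.array([x/r*np.sin(r),y/r*np.sin(r),np.cos(r)]) if r>0 else np.array([0,0,1.])
    else: d=np.array([x,y,1.])
    R=np.array(f["R"]); C=-R.T@np.array(f["t"]); w=R.T@d
    return C+w*(z-C[2])/w[2]
def blobs(m,amin=20):
    n,l,s,c=cv2.connectedComponentsWithStats(m.astype(np.uint8)*255)
    return [(c[i],s[i]) for i in range(1,n) if s[i][4]>=amin]
def hsv(f): return cv2.cvtColor(f["img"],cv2.COLOR_RGB2HSV)
def yellow(f): return cv2.inRange(hsv(f),(22,150,110),(36,255,255))
E
python3 - <<'E'
from rig import *
from h import *
f=grab_frame("top"); H=hsv(f)
for c,s in blobs(yellow(f)>0): print("yellow",c/0.7,s[4],cast(f,*c,5).round(1))
for n,u,v in (("shut",464,291),("open",467,170)): print(n,cast(f,u*.7,v*.7,18).round(1))
for n,u,v,z in (("shuttipL",454,253,10),("shuttipR",459,253,10),("opentipL",433,154,10),("opentipR",453,138,10)): print(n,cast(f,u*.7,v*.7,z).round(1))
for n,lo,hi in (("red",(0,150,60),(6,255,255)),("red2",(174,150,60),(180,255,255)),("green",(65,80,40),(85,255,255))):
    for c,s in blobs(cv2.inRange(H,lo,hi)>0,2000): print(n,s,cast(f,*c,12).round(1))
# trays' rect
for n,lo,hi in (("red",(0,150,60),(5,255,255)),("green",(65,80,40),(85,255,255))):
    m=cv2.inRange(H,lo,hi); cs,_=cv2.findContours(m,0,2); c=max(cs,key=cv2.contourArea)
    print(n,[cast(f,*p,22).round() [:2]for p in cv2.boxPoints(cv2.minAreaRect(c))])
w=grab_frame("wrist"); print(w["R"],w["t"],w["vertical_fov"])
E
```

```text
yellow [511.31608549 184.11698538] 127 [ 622.2 -175.6    5. ]
yellow [476.14718615 216.48268398] 132 [ 569.3 -119.8    5. ]
yellow [484.8042328  333.91534392] 135 [ 384.8 -132.5    5. ]
yellow [460.04201681 339.12815126] 136 [376.3 -94.4   5. ]
shut [449.5 -99.3  18. ]
open [ 640.7 -104.2   18. ]
shuttipL [509.8 -84.6  10. ]
shuttipR [509.9 -92.3  10. ]
opentipL [668.9 -51.1  10. ]
opentipR [695.5 -82.8  10. ]
red [   74   104   106   119 10994] [536.3 344.9  12. ]
green [  383   120   104   112 10353] [ 513.6 -339.7   12. ]
red [array([657., 473.]), array([672., 242.]), array([417., 219.]), array([403., 442.])]
green [array([ 638., -229.]), array([ 640., -457.]), array([ 394., -446.]), array([ 391., -225.])]
[[ 2.19553065e-01 -9.75600426e-01 -5.09438353e-04]
 [-9.34311603e-01 -2.10411508e-01  2.87730474e-01]
 [-2.80817165e-01 -6.26961333e-02 -9.57711290e-01]] [-626.13972351  -36.92544051  378.78905893] 65.70646984690485
```

>>> {"method": "step_arm", "body": {"motion": [{"claw":50,"delta_pos":[26,-27,0],"turn":0.02},{"claw":50,"delta_pos":[26,-27,0],"turn":0},{"claw":50,"delta_pos":[26,-27,0],"turn":0},{"claw":50,"delta_pos":[26,-27,0],"turn":0},{"claw":50,"delta_pos":[26,-27,0],"turn":0},{"claw":50,"delta_pos":[26,-27,0],"turn":0},{"claw":50,"delta_pos":[26,-27,0],"turn":0},{"claw":50,"delta_pos":[26,-27,0],"turn":0}], "force": 40}}

```text
clock: 0.87
eef_pos: [297.5, -354.7, 239.3]
tcp_rot: [3.141, -0.0, 0.2]
contact_force: [1.2, -0.1, -0.3]
opening: 0.587
grasp_force: 0.0
```

>>> {"method": "step_arm", "body": {"motion": [{"claw":50,"delta_pos":[26,-27,5],"turn":0},{"claw":50,"delta_pos":[26,-27,10],"turn":0},{"claw":50,"delta_pos":[26,-27,10],"turn":0},{"claw":50,"delta_pos":[26,-27,10],"turn":0},{"claw":50,"delta_pos":[26,-27,10],"turn":0},{"claw":50,"delta_pos":[26,-27,10],"turn":0},{"claw":50,"delta_pos":[20,-21,5],"turn":0},{"claw":50,"delta_pos":[12,-14,0],"turn":0}]}}

```text
clock: 1.53
eef_pos: [442.6, -123.1, 178.2]
tcp_rot: [-3.141, 0.001, 0.202]
contact_force: [-0.3, -1.0, 0.1]
opening: 0.584
grasp_force: 0.0
```

```bash
cat >> h.py <<'E'
def delta(s,target,yaw):
    "shift along tool axes (mm) and turn from the state to a tool-down target"
    from scipy.spatial.transform import Rotation as Ro
    T=Ro.from_euler("xyz",s["tcp_rot"]).as_matrix(); d=T.T@(np.array(target)-s["eef_pos"])
    a=(yaw-s["tcp_rot"][2]+np.pi/2)%np.pi-np.pi/2
    return d.round(1),round(-a,3)
E
python3 - <<'E'
from rig import *
from h import *
s=sense(); print(s["clock"],s["eef_pos"],s["tcp_rot"],s["opening"],s["contact_force"])
f=grab_frame("wrist"); cv2.imwrite("pics/w1.png",cv2.resize(f["img"][:,:,::-1],(800,600)))
for c,st in blobs(yellow(f)>0): print("yellow",c/0.7,st[4],cast(f,*c,5,True).round(1))
E
```

```text
1.5333 [ 442.55162576 -123.13327267  178.24642517] [-3.14055322e+00  9.40501833e-04  2.02353026e-01] 0.5844864502986916 [-0.26666495 -1.0098183   0.10536497]
yellow [537.68687708  40.34053156] 688 [ 622.6 -175.6    5. ]
yellow [441.38149556  91.52091255] 789 [ 570.3 -120.     5. ]
yellow [141.97402597 163.22077922] 55 [490.9  84.3   5. ]
yellow [135.54679803 193.73891626] 290 [467.7  87.1   5. ]
yellow [118.66249289 234.04667046] 251 [435.  100.4   5. ]
yellow [113.46666667 265.21904762] 75 [409.5 104.3   5. ]
yellow [404.18431726 356.77782785] 634 [ 385.5 -133.     5. ]
yellow [350.40192926 356.93615067] 622 [377.3 -95.    5. ]
```

View pics/w1.png

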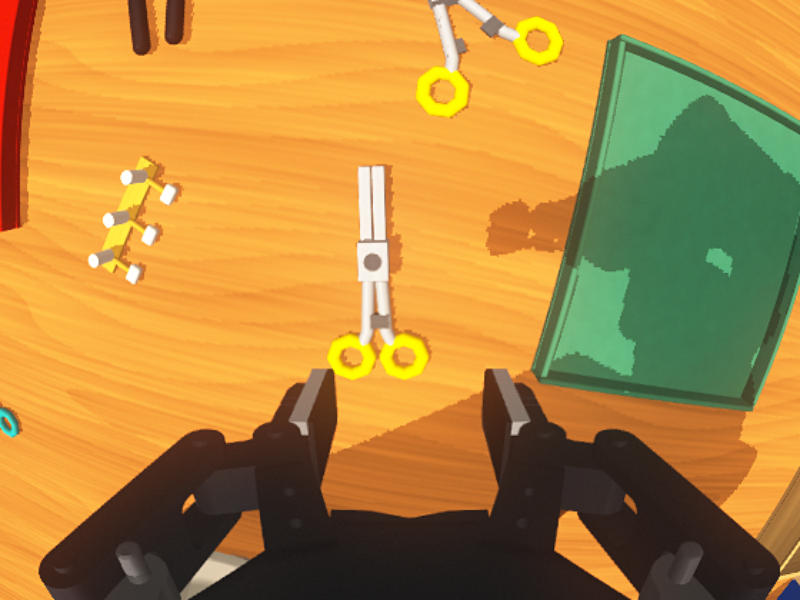

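The block of the shut clamp is at (372,261), upright between the finger directions; rings at (350,357) and (404,357). The second clamp is at top, half out of view.

```bash
python3 - <<'E'
from rig import *
from h import *
f=grab_frame("wrist"); s=sense()
p=cast(f,372.5*.7,261*.7,18,True); print(p, s["eef_pos"])
print(delta(s,[p[0],p[1],17],.205))
E
```

```text
[453.77908311 -97.38723241  18.        ] [ 442.90192416 -123.65636598  178.97797295]
(array([ 16. , -23.4, 162. ]), np.float64(-0.001))
```

>>> {"method": "step_arm", "body": {"motion": [{"claw":50,"delta_pos":[7,-11,10],"turn":0},{"claw":50,"delta_pos":[7,-11,25],"turn":0},{"claw":50,"delta_pos":[0,0,30],"turn":0},{"claw":50,"delta_pos":[0,0,30],"turn":0},{"claw":50,"delta_pos":[0,0,30],"turn":0},{"claw":50,"delta_pos":[0,0,20],"turn":0},{"claw":50,"delta_pos":[0,0,14],"turn":0},{"claw":50,"delta_pos":[0,0,5],"turn":0}]}}

```text
clock: 2.3
eef_pos: [449.6, -101.9, 13.4]
tcp_rot: [-3.14, 0.003, 0.2]
contact_force: [-0.1, -0.3, 0.2]
opening: 0.59
grasp_force: 0.0
```

>>> {"method": "step_arm", "body": {"motion": [{"claw":50,"delta_pos":[0,0,0],"turn":0},{"claw":50,"delta_pos":[0,0,0],"turn":0}]}}

```text
clock: 2.47
eef_pos: [451.4, -101.9, 15.7]
tcp_rot: [3.141, -0.0, 0.2]
contact_force: [0.1, -0.0, 0.3]
opening: 0.589
grasp_force: 0.0
```

```bash
python3 - <<'E'
from rig import *
from h import *
f=grab_frame("wrist"); cv2.imwrite("pics/w2.png",cv2.resize(f["img"][120:,60:500,::-1],(800,545)))
E
```

```text
(no output)
```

View pics/w2.png

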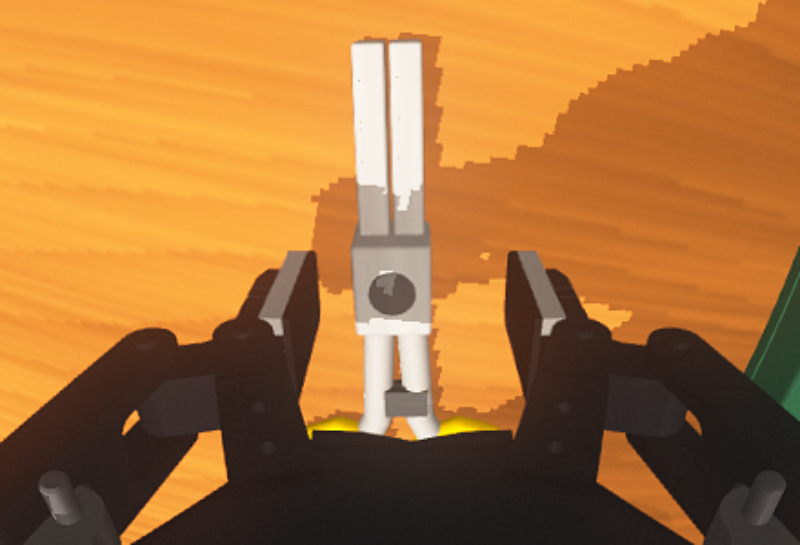

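The block (centre 391,283) sits between the pads (inner faces 317 and 507), about 5 mm left of the middle; I shift there and close.

>>> {"method": "step_arm", "body": {"motion": [{"claw":50,"delta_pos":[0,-4,0],"turn":0},{"claw":35,"delta_pos":[0,0,0],"turn":0},{"claw":10,"delta_pos":[0,0,0],"turn":0},{"claw":10,"delta_pos":[0,0,0],"turn":0},{"claw":10,"delta_pos":[0,0,0],"turn":0},{"claw":10,"delta_pos":[0,0,0],"turn":0},{"claw":10,"delta_pos":[0,0,0],"turn":0}], "force": 50}}

```text
clock: 3.1
eef_pos: [450.9, -97.5, 16.1]
tcp_rot: [3.141, -0.001, 0.201]
contact_force: [-1.7, 1.0, 10.8]
opening: 0.218
grasp_force: 48.9
```

>>> {"method": "step_arm", "body": {"motion": [{"claw":10,"delta_pos":[0,0,-5],"turn":0},{"claw":10,"delta_pos":[0,0,-15],"turn":0},{"claw":10,"delta_pos":[0,0,-20],"turn":0},{"claw":10,"delta_pos":[0,0,-20],"turn":0},{"claw":10,"delta_pos":[0,0,-20],"turn":0},{"claw":10,"delta_pos":[0,0,-10],"turn":0},{"claw":10,"delta_pos":[0,0,0],"turn":0}]}}

```text
clock: 3.68
eef_pos: [451.9, -97.8, 107.4]
tcp_rot: [3.14, -0.004, 0.201]
contact_force: [-0.2, 0.9, -1.0]
opening: 0.214
grasp_force: 49.6
```

```bash
python3 - <<'E'
from rig import *
from h import *
s=sense(); f=grab_frame("wrist"); cv2.imwrite("pics/w3.png",cv2.resize(f["img"][:,:,::-1],(800,600)))
yaw=s["tcp_rot"][2]
print(s["eef_pos"],yaw,delta(s,[550,348,s["eef_pos"][2]],yaw))
t=grab_frame("top")
for n,lo,hi in (("red",(0,150,60),(5,255,255)),("green",(65,80,40),(85,255,255))):
    m=cv2.inRange(hsv(t),lo,hi); cs,_=cv2.findContours(m,0,2); c=max(cs,key=cv2.contourArea)
    q=cv2.approxPolyDP(cv2.convexHull(c),8,True)[:,0]; print(n,[cast(t,*p,25)[:2].round() for p in q])
E
```

```text
[451.90273515 -97.76310325 107.38599039] 0.20086920889502036 (array([ 185.1, -417.2,   -0. ]), np.float64(-0.0))
red [array([670., 249.]), array([423., 219.]), array([405., 442.]), array([650., 462.])]
green [array([ 632., -431.]), array([ 419., -433.]), array([ 393., -404.]), array([ 392., -316.]), array([ 628., -237.])]
```

View pics/w3.png

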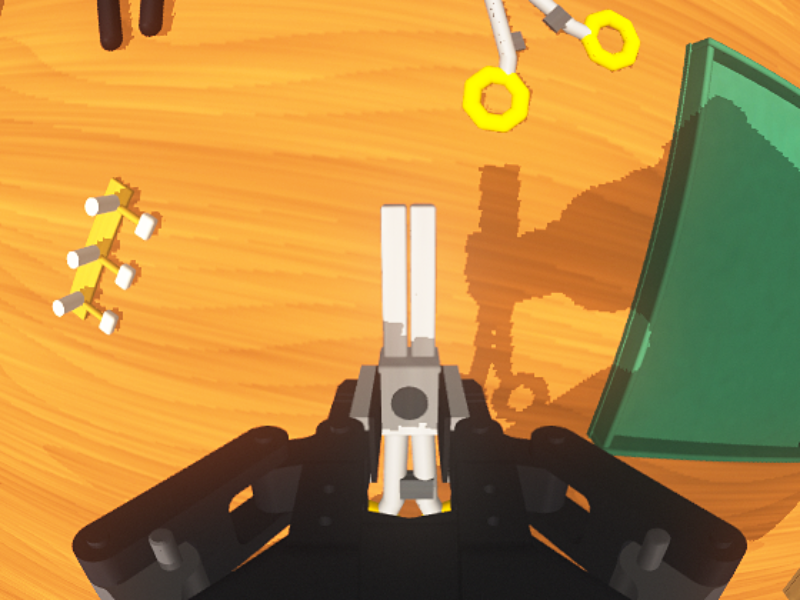

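The clamp is held by its block, (409,400), shut and level. Carry to the red tray.

>>> {"method": "step_arm", "body": {"motion": [{"claw":10,"delta_pos":[7,-15,0],"turn":0},{"claw":10,"delta_pos":[14,-31,0],"turn":0},{"claw":10,"delta_pos":[14,-31,0],"turn":0},{"claw":10,"delta_pos":[14,-31,0],"turn":0},{"claw":10,"delta_pos":[14,-31,0],"turn":0},{"claw":10,"delta_pos":[14,-31,0],"turn":0},{"claw":10,"delta_pos":[14,-31,0],"turn":0},{"claw":10,"delta_pos":[14,-31,0],"turn":0}]}}

```text
clock: 4.45
eef_pos: [506.2, 152.3, 103.6]
tcp_rot: [3.141, 0.003, 0.201]
contact_force: [0.2, -1.0, -1.6]
opening: 0.215
grasp_force: 49.5
```

>>> {"method": "step_arm", "body": {"motion": [{"claw":10,"delta_pos":[14,-31,0],"turn":0},{"claw":10,"delta_pos":[14,-31,0],"turn":0},{"claw":10,"delta_pos":[14,-31,0],"turn":0},{"claw":10,"delta_pos":[14,-31,0],"turn":0},{"claw":10,"delta_pos":[14,-31,0],"turn":0},{"claw":10,"delta_pos":[7,-18,0],"turn":0},{"claw":10,"delta_pos":[4,-10,0],"turn":0},{"claw":10,"delta_pos":[0,0,0],"turn":0}]}}

```text
clock: 5.12
eef_pos: [549.4, 347.7, 103.5]
tcp_rot: [3.141, 0.001, 0.203]
contact_force: [0.3, -0.3, -1.0]
opening: 0.219
grasp_force: 49.5
```

```bash
python3 - <<'E'
from rig import *
from h import *
s=sense();print(s["eef_pos"],s["tcp_rot"],delta(s,[551,346,22],.2),s["grasp_force"])
E
```

```text
[549.42590754 347.73611583 103.50761167] [3.14126638e+00 1.46724781e-03 2.02573782e-01] (array([ 1.3,  2. , 81.5]), np.float64(0.003)) 49.52789068222046
```

>>> {"method": "step_arm", "body": {"motion": [{"claw":10,"delta_pos":[0,0,10],"turn":0},{"claw":10,"delta_pos":[0,0,18],"turn":0},{"claw":10,"delta_pos":[0,0,20],"turn":0},{"claw":10,"delta_pos":[0,0,16],"turn":0},{"claw":10,"delta_pos":[0,0,10],"turn":0},{"claw":10,"delta_pos":[0,0,5],"turn":0},{"claw":10,"delta_pos":[0,0,2],"turn":0},{"claw":10,"delta_pos":[0,0,0],"turn":0}]}}

```text
clock: 5.78
eef_pos: [550.0, 345.7, 24.1]
tcp_rot: [3.141, 0.0, 0.2]
contact_force: [0.6, -0.3, -0.8]
opening: 0.215
grasp_force: 49.5
```

>>> {"method": "step_arm", "body": {"motion": [{"claw":10,"delta_pos":[0,0,0],"turn":0}]}}

```text
clock: 5.87
eef_pos: [550.4, 346.2, 25.0]
tcp_rot: [-3.141, -0.001, 0.201]
contact_force: [-0.5, 0.8, -0.6]
opening: 0.215
grasp_force: 49.5
```

>>> {"method": "step_arm", "body": {"motion": [{"claw":10,"delta_pos":[0,0,2],"turn":0},{"claw":10,"delta_pos":[0,0,1],"turn":0},{"claw":10,"delta_pos":[0,0,0],"turn":0}]}}

```text
clock: 6.12
eef_pos: [550.0, 346.4, 21.6]
tcp_rot: [-3.141, -0.0, 0.201]
contact_force: [0.2, 0.3, -1.1]
opening: 0.217
grasp_force: 49.5
```

>>> {"method": "step_arm", "body": {"motion": [{"claw":10,"delta_pos":[0,0,1],"turn":0},{"claw":10,"delta_pos":[0,0,0],"turn":0},{"claw":25,"delta_pos":[0,0,0],"turn":0},{"claw":35,"delta_pos":[0,0,0],"turn":0},{"claw":45,"delta_pos":[0,0,0],"turn":0},{"claw":45,"delta_pos":[0,0,0],"turn":0},{"claw":45,"delta_pos":[0,0,-6],"turn":0},{"claw":45,"delta_pos":[0,0,-15],"turn":0}]}}

```text
clock: 6.78
eef_pos: [548.7, 345.5, 39.9]
tcp_rot: [3.14, 0.003, 0.201]
contact_force: [0.2, -0.3, -0.1]
opening: 0.528
grasp_force: 0.0
```

>>> {"method": "step_arm", "body": {"motion": [{"claw":45,"delta_pos":[0,0,-25],"turn":0},{"claw":45,"delta_pos":[0,0,-35],"turn":0},{"claw":45,"delta_pos":[0,0,-35],"turn":0},{"claw":45,"delta_pos":[0,0,-30],"turn":0},{"claw":45,"delta_pos":[0,0,-15],"turn":0},{"claw":45,"delta_pos":[0,0,0],"turn":0}]}}

```text
clock: 7.28
eef_pos: [552.0, 347.5, 186.4]
tcp_rot: [-3.139, -0.007, 0.201]
contact_force: [0.2, -0.7, -0.2]
opening: 0.522
grasp_force: 0.0
```

```bash
python3 - <<'E'
from rig import *
from h import *
s=sense(); f=grab_frame("wrist"); cv2.imwrite("pics/w4.png",cv2.resize(f["img"][:,:,::-1],(800,600)))
for c,st in blobs(yellow(f)>0): print("yellow",c/0.7,st[4],cast(f,*c,10,True).round(1))
print(s["eef_pos"],delta(s,[620,-120,180],.485))
E
```

```text
yellow [667.39382239  13.76447876] 74 [793.7 199.5  10. ]
yellow [487.78571429  15.78571429] 20 [743.  331.2  10. ]
yellow [240.          40.49603175] 72 [697.5 495.2  10. ]
yellow [284.36813187  44.12087912] 52 [697.5 462.   10. ]
yellow [330.22375215  49.53528399] 83 [697.4 429.5  10. ]
yellow [ 42.3255814  151.56146179] 43 [603.3 668.3  10. ]
yellow [ 47.95031056 156.27329193] 23 [599.7 660.4  10. ]
yellow [232.1031746  227.34126984] 72 [565.1 476.2  10. ]
yellow [206.10449735 233.45899471] 216 [557.4 496.1  10. ]
yellow [186.25528318 249.49281488] 169 [542.9 511.2  10. ]
yellow [632.48376623 282.58116883] 88 [584.7 182.7  10. ]
yellow [ 13.83928571 295.        ] 64 [469.8 704.5  10. ]
yellow [650.03072197 303.96313364] 93 [572.  161.6  10. ]
yellow [173.75791696 335.34130894] 203 [472.9 518.1  10. ]
yellow [682.21198157 347.44239631] 62 [543.5 116.2  10. ]
yellow [174.13265306 357.70408163] 28 [453.5 517.5  10. ]
yellow [384.76274609 376.26956083] 566 [476.8 349.1  10. ]
yellow [437.28944099 376.32546584] 575 [484.6 311.1  10. ]
yellow [ 19.13165266 380.08403361] 51 [378.3 710.8  10. ]
yellow [667.47929607 427.13250518] 276 [470.   97.5  10. ]
yellow [602.97698945 417.03739214] 298 [472.2 167.5  10. ]
[552.01921055 347.54059457 186.37814998] (array([-26.7, 471.7,   5. ]), np.float64(-0.284))
```

View pics/w4.png

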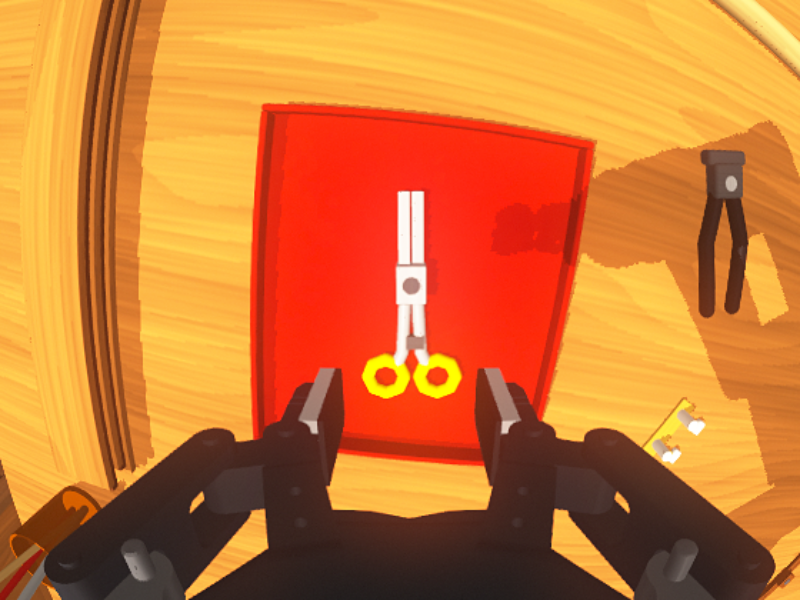

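The shut clamp lies flat in the red tray, still shut, with rings at (385,376) and (437,376). Next, the open clamp.

>>> {"method": "step_arm", "body": {"motion": [{"claw":45,"delta_pos":[-2,20,0],"turn":0},{"claw":45,"delta_pos":[-2,33,0],"turn":0},{"claw":45,"delta_pos":[-2,33,0],"turn":0},{"claw":45,"delta_pos":[-2,33,0],"turn":0},{"claw":45,"delta_pos":[-2,33,0],"turn":0},{"claw":45,"delta_pos":[-2,33,0],"turn":0},{"claw":45,"delta_pos":[-2,33,0],"turn":0},{"claw":45,"delta_pos":[-2,33,0],"turn":0}]}}

```text
clock: 8.0
eef_pos: [583.3, 95.4, 179.8]
tcp_rot: [-3.141, 0.002, 0.201]
contact_force: [1.1, 0.8, -0.7]
opening: 0.525
grasp_force: 0.0
```

>>> {"method": "step_arm", "body": {"motion": [{"claw":45,"delta_pos":[-2,33,0],"turn":0},{"claw":45,"delta_pos":[-2,33,0],"turn":0},{"claw":45,"delta_pos":[-2,33,0],"turn":0},{"claw":45,"delta_pos":[-2,33,0],"turn":0},{"claw":45,"delta_pos":[-2,33,0],"turn":0},{"claw":45,"delta_pos":[-2,33,0],"turn":-0.08},{"claw":45,"delta_pos":[0,18,0],"turn":-0.1},{"claw":45,"delta_pos":[0,5,0],"turn":-0.1}]}}

```text
clock: 8.67
eef_pos: [618.4, -124.4, 179.6]
tcp_rot: [-3.141, 0.002, 0.483]
contact_force: [-0.7, 1.2, 0.7]
opening: 0.53
grasp_force: 0.0
```

>>> {"method": "step_arm", "body": {"motion": [{"claw":45,"delta_pos":[0,0,0],"turn":0},{"claw":45,"delta_pos":[0,0,0],"turn":0}]}}

```text
clock: 8.83
eef_pos: [618.0, -121.2, 179.9]
tcp_rot: [-3.14, 0.002, 0.477]
contact_force: [0.5, -0.1, 0.1]
opening: 0.525
grasp_force: 0.0
```

```bash
python3 - <<'E'
from rig import *
from h import *
s=sense(); f=grab_frame("wrist"); cv2.imwrite("pics/w5.png",cv2.resize(f["img"][:,:,::-1],(800,600)))
for c,st in blobs(yellow(f)>0,300): print("yellow",c/0.7,st[4],cast(f,*c,5,True).round(1))
print(s["eef_pos"],s["tcp_rot"])
E
```

```text
yellow [478.84525578 305.83527913] 673 [ 622.9 -175.6    5. ]
yellow [374.52160494 334.24823633] 648 [ 570.4 -120.1    5. ]
[ 617.98826051 -121.21534526  179.86310041] [-3.13993850e+00  1.78525200e-03  4.76899593e-01]
```

View pics/w5.png

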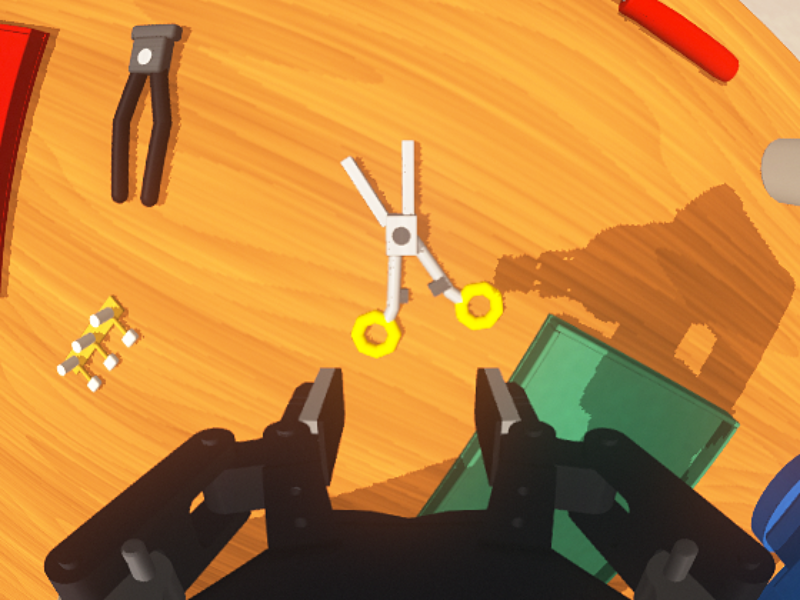

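Open clamp: block at (401,236) aligned with the tool, rings at (375,334) and (479,306); the hinged shank leaves the block's lower right corner, so I must grip above its 10 mm thickness.

```bash
python3 - <<'E'
from rig import *
from h import *
f=grab_frame("wrist"); Z=[]
for i in range(3):
    s=sense(); Z.append(s["eef_pos"])
    grab_frame("wrist")
p=cast(f,401.5*.7,235.5*.7,18,True); s["eef_pos"]=np.mean(Z,0); print(p,np.array(Z).round(1))
print(delta(s,[p[0]-1.5,p[1]-.7,20.5],.48))
E
```

```text
[ 643.71891862 -103.87499539   18.        ] [[ 618.2 -120.4  180.4]
 [ 618.4 -120.3  180.7]
 [ 618.6 -120.3  180.9]]
(array([ 28.5,  -2.9, 160.2]), np.float64(-0.0))
```

>>> {"method": "step_arm", "body": {"motion": [{"claw":45,"delta_pos":[12,-1,5],"turn":0},{"claw":45,"delta_pos":[12,-2,20],"turn":0},{"claw":45,"delta_pos":[4,0,30],"turn":0},{"claw":45,"delta_pos":[0,0,30],"turn":0},{"claw":45,"delta_pos":[0,0,30],"turn":0},{"claw":45,"delta_pos":[0,0,20],"turn":0},{"claw":45,"delta_pos":[0,0,13],"turn":0},{"claw":45,"delta_pos":[0,0,0],"turn":0}]}}

```text
clock: 9.75
eef_pos: [640.9, -104.6, 30.1]
tcp_rot: [-3.139, 0.003, 0.481]
contact_force: [-0.8, -0.9, 0.3]
opening: 0.527
grasp_force: 0.0
```

>>> {"method": "step_arm", "body": {"motion": [{"claw":45,"delta_pos":[0,0,5],"turn":0},{"claw":45,"delta_pos":[0,0,3],"turn":0},{"claw":45,"delta_pos":[0,0,0],"turn":0},{"claw":45,"delta_pos":[0,0,0],"turn":0}]}}

```text
clock: 10.08
eef_pos: [643.1, -105.7, 26.4]
tcp_rot: [3.141, -0.001, 0.481]
contact_force: [-0.8, -0.2, -0.0]
opening: 0.523
grasp_force: 0.0
```

```bash
python3 - <<'E'
from rig import *
from h import *
Z=[]
for i in range(6):
    Z.append(sense()["eef_pos"]); f=grab_frame("wrist")
cv2.imwrite("pics/w6.png",cv2.resize(f["img"][120:,60:500,::-1],(800,545)))
print(np.array(Z).round(1),delta(sense(),[642.2,-104.6,20.5],.48))
E
```

```text
[[ 643.1 -105.7   26.4]
 [ 643.  -105.7   26.4]
 [ 642.9 -105.7   26.3]
 [ 642.9 -105.7   26.2]
 [ 642.8 -105.7   26.1]
 [ 642.6 -105.7   25.9]] (array([ 0.2, -1.1,  5.2]), np.float64(0.001))
```

View pics/w6.png

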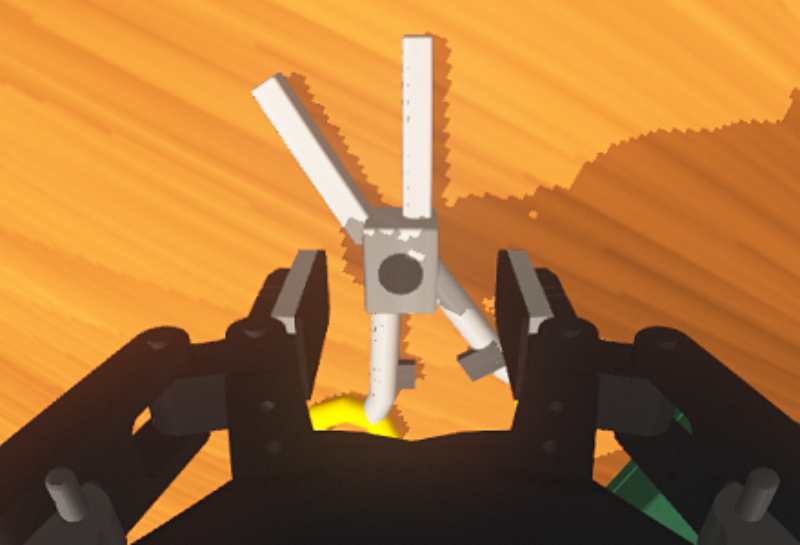

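Block (400,270) lies between the pads (328 and 498), some 2–3 mm left of the middle. Averaging the reading for a trustworthy height.

```bash
python3 - <<'E'
from rig import *
from h import *
Z=[]
for i in range(30):
    Z.append(sense()["eef_pos"]); grab_frame("wrist")
Z=np.array(Z); print(Z.mean(0).round(1),Z.std(0).round(1),Z[::5,2].round(1))
E
```

```text
[ 642.3 -105.6   25.3] [0.1 0.  0.1] [25.7 25.3 25.2 25.3 25.3 25.3]
```

>>> {"method": "step_arm", "body": {"motion": [{"claw":45,"delta_pos":[0,-2,3],"turn":0},{"claw":45,"delta_pos":[0,0,2],"turn":0},{"claw":45,"delta_pos":[0,0,0],"turn":0},{"claw":45,"delta_pos":[0,0,0],"turn":0},{"claw":45,"delta_pos":[0,0,0],"turn":0},{"claw":45,"delta_pos":[0,0,0],"turn":0},{"claw":45,"delta_pos":[0,0,0],"turn":0},{"claw":45,"delta_pos":[0,0,0],"turn":0}]}}

```text
clock: 12.55
eef_pos: [641.5, -103.9, 20.4]
tcp_rot: [3.142, -0.0, 0.481]
contact_force: [0.2, 0.1, 0.2]
opening: 0.524
grasp_force: 0.0
```

>>> {"method": "step_arm", "body": {"motion": [{"claw":35,"delta_pos":[0,0,0],"turn":0},{"claw":10,"delta_pos":[0,0,0],"turn":0},{"claw":10,"delta_pos":[0,0,0],"turn":0},{"claw":10,"delta_pos":[0,0,0],"turn":0},{"claw":10,"delta_pos":[0,0,0],"turn":0},{"claw":10,"delta_pos":[0,0,0],"turn":0}], "force": 50}}

```text
clock: 13.05
eef_pos: [641.6, -103.9, 20.5]
tcp_rot: [3.141, -0.0, 0.481]
contact_force: [-1.3, 1.1, 5.1]
opening: 0.209
grasp_force: 49.3
```

>>> {"method": "step_arm", "body": {"motion": [{"claw":10,"delta_pos":[0,0,-4],"turn":0},{"claw":10,"delta_pos":[0,0,-10],"turn":0},{"claw":10,"delta_pos":[0,0,-15],"turn":0},{"claw":10,"delta_pos":[0,0,-20],"turn":0},{"claw":10,"delta_pos":[0,0,-20],"turn":0},{"claw":10,"delta_pos":[0,0,-15],"turn":0},{"claw":10,"delta_pos":[0,0,-5],"turn":0},{"claw":10,"delta_pos":[0,0,0],"turn":0}]}}

```text
clock: 13.72
eef_pos: [642.4, -104.0, 111.2]
tcp_rot: [3.14, -0.002, 0.481]
contact_force: [-0.5, 0.9, -1.8]
opening: 0.214
grasp_force: 48.9
```

```bash
python3 - <<'E'
from rig import *
from h import *
s=sense(); f=grab_frame("wrist"); cv2.imwrite("pics/w7.png",cv2.resize(f["img"][:,:,::-1],(800,600)))
print(s["eef_pos"],delta(s,[530,-325,110],.48))
# green tray, deskewed corners seen in the top view (800x600 pixels, rim)
t=grab_frame("top")
for p in ((544,171),(688,171),(695,330),(548,330)): print(cast(t,p[0]*.7,p[1]*.7,25)[:2].round())
E
```

```text
[ 642.37982263 -103.96761367  111.16426883] (array([-201.9,  144. ,    0.9]), np.float64(0.001))
[ 638. -223.]
[ 640. -446.]
[ 394. -446.]
[ 391. -225.]
```

View pics/w7.png

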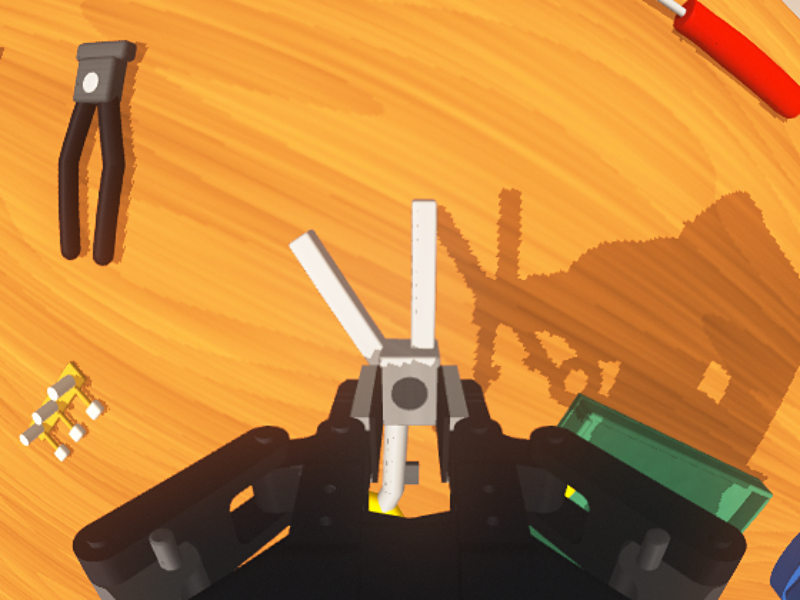

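The open clamp is held by its block (409,393), jaws still open. Carry to the green tray.

>>> {"method": "step_arm", "body": {"motion": [{"claw":10,"delta_pos":[-12,8,0],"turn":0},{"claw":10,"delta_pos":[-22,16,0],"turn":0},{"claw":10,"delta_pos":[-22,16,0],"turn":0},{"claw":10,"delta_pos":[-22,16,0],"turn":0},{"claw":10,"delta_pos":[-22,16,0],"turn":0},{"claw":10,"delta_pos":[-22,16,0],"turn":0},{"claw":10,"delta_pos":[-22,16,0],"turn":0},{"claw":10,"delta_pos":[-22,16,0],"turn":0}]}}

```text
clock: 14.48
eef_pos: [547.7, -288.3, 108.0]
tcp_rot: [-3.14, 0.001, 0.481]
contact_force: [0.6, -0.3, -1.5]
opening: 0.208
grasp_force: 48.9
```

>>> {"method": "step_arm", "body": {"motion": [{"claw":10,"delta_pos":[-20,14,0],"turn":0},{"claw":10,"delta_pos":[-12,6,5],"turn":0},{"claw":10,"delta_pos":[0,0,12],"turn":0},{"claw":10,"delta_pos":[0,0,18],"turn":0},{"claw":10,"delta_pos":[0,0,18],"turn":0},{"claw":10,"delta_pos":[0,0,12],"turn":0},{"claw":10,"delta_pos":[0,0,8],"turn":0},{"claw":10,"delta_pos":[0,0,4],"turn":0}]}}

```text
clock: 15.15
eef_pos: [529.9, -318.4, 30.3]
tcp_rot: [-3.139, 0.001, 0.481]
contact_force: [0.8, -0.3, -1.3]
opening: 0.213
grasp_force: 48.9
```

>>> {"method": "step_arm", "body": {"motion": [{"claw":10,"delta_pos":[0,0,0],"turn":0},{"claw":10,"delta_pos":[0,0,0],"turn":0},{"claw":10,"delta_pos":[0,0,0],"turn":0},{"claw":10,"delta_pos":[0,0,0],"turn":0},{"claw":10,"delta_pos":[0,0,0],"turn":0},{"claw":10,"delta_pos":[0,0,0],"turn":0}]}}

```text
clock: 15.65
eef_pos: [530.9, -319.7, 32.8]
tcp_rot: [3.141, -0.0, 0.481]
contact_force: [0.3, 0.5, -0.7]
opening: 0.208
grasp_force: 48.9
```

Bottom should touch near z ≈ 25.5.

>>> {"method": "step_arm", "body": {"motion": [{"claw":10,"delta_pos":[0,0,4],"turn":0},{"claw":10,"delta_pos":[0,0,2],"turn":0},{"claw":10,"delta_pos":[0,0,1],"turn":0},{"claw":10,"delta_pos":[0,0,0],"turn":0},{"claw":10,"delta_pos":[0,0,0],"turn":0},{"claw":10,"delta_pos":[0,0,0],"turn":0},{"claw":10,"delta_pos":[0,0,0],"turn":0}]}}

```text
clock: 16.23
eef_pos: [530.5, -319.5, 25.5]
tcp_rot: [-3.141, 0.0, 0.481]
contact_force: [-2.8, 1.1, 4.5]
opening: 0.209
grasp_force: 49.6
```

Contact with the tray floor; release.

>>> {"method": "step_arm", "body": {"motion": [{"claw":22,"delta_pos":[0,0,0],"turn":0},{"claw":30,"delta_pos":[0,0,0],"turn":0},{"claw":40,"delta_pos":[0,0,0],"turn":0},{"claw":40,"delta_pos":[0,0,0],"turn":0},{"claw":40,"delta_pos":[0,0,-6],"turn":0},{"claw":40,"delta_pos":[0,0,-15],"turn":0},{"claw":40,"delta_pos":[0,0,-30],"turn":0},{"claw":40,"delta_pos":[0,0,-35],"turn":0}]}}

```text
clock: 16.9
eef_pos: [529.3, -318.7, 110.7]
tcp_rot: [-3.138, 0.002, 0.481]
contact_force: [0.9, -0.1, 0.5]
opening: 0.472
grasp_force: 0.0
```

>>> {"method": "step_arm", "body": {"motion": [{"claw":40,"delta_pos":[0,0,-35],"turn":0},{"claw":40,"delta_pos":[0,0,-35],"turn":0},{"claw":40,"delta_pos":[0,0,-20],"turn":0},{"claw":40,"delta_pos":[0,0,0],"turn":0},{"claw":40,"delta_pos":[0,0,0],"turn":0}]}}

```text
clock: 17.32
eef_pos: [531.2, -319.9, 203.0]
tcp_rot: [3.139, -0.002, 0.481]
contact_force: [-0.5, 0.2, -0.6]
opening: 0.468
grasp_force: 0.0
```

```bash
python3 - <<'E'
from rig import *
from h import *
f=grab_frame("wrist"); cv2.imwrite("pics/w8.png",cv2.resize(f["img"][:,:,::-1],(800,600)))
s=sense(); print(s["eef_pos"],s["contact_force"])
for c,st in blobs(yellow(f)>0,300): print(c/.7,cast(f,*c,10,True).round(1))
E
```

```text
[ 530.37070585 -319.41687504  201.36438637] [0.2864978  0.37391221 0.29420708]
[69.90531083 70.40345821] [560.9  14.1  10. ]
[637.07129605 154.38908031] [ 694.6 -431.1   10. ]
[216.41663351 264.00915241] [ 471.4 -188.6   10. ]
[478.76043201 336.57584683] [ 512.6 -392.1   10. ]
[381.74091142 362.03533026] [ 460.  -336.2   10. ]
```

View pics/w8.png

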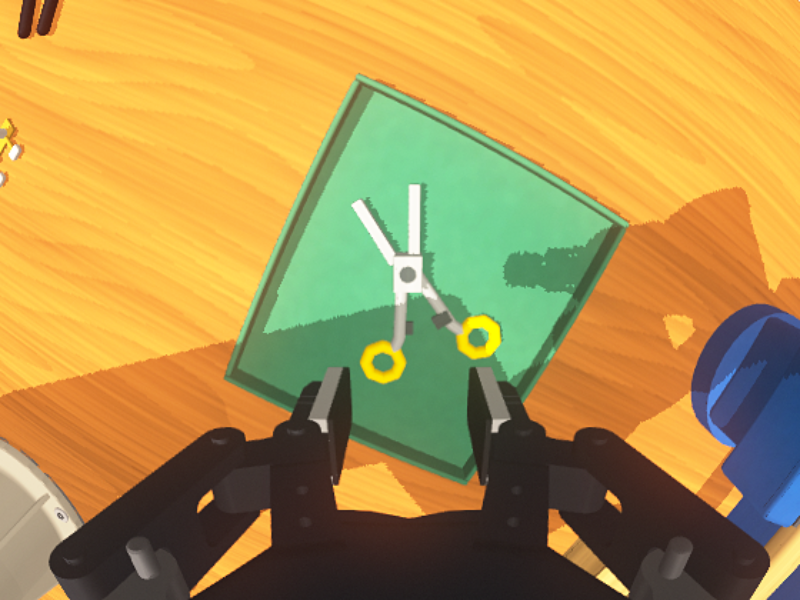

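The open clamp lies flat in the green tray with rings at (382,362) and (479,337). Their spacing is the same as before the move, so the hinge was not worked.

```bash
python3 -c "
from rig import *
print(sign_off())"
```

```text
the job is handed in; nothing more can be done
None
```

The shut clamp is lying flat in the red tray and the open clamp flat in the green tray, both with their jaws as found; the nippers were not touched, and I handed the job in after about 17 s of robot time.

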